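Move the firing logger from the kiln controller to the reader dock

ROBOT

A 7-joint arm with a two-finger parallel gripper is mounted at the origin on the work surface. World frame = base frame: x ahead of the robot, y to its left, z up, the work surface at z = 0. Lengths are in m, angles in degrees, forces in N, time in s.
With the tool pointing down it reaches from about 0.425 to 0.875 m from the base axis. Payload 4.7 kg.
Tool frame: the origin (TCP) lies at the very end of the fingers, on their centre line; the grasp point (between the pads) lies 19 mm behind it; z points along the fingers, y is the line along which they close (so a half turn about z gives the same grasp; the last joint's range is limited). The gripper opens to 87 mm and grips with 3 to 60 N. Pads are 19 mm wide; open, the fingers measure 117 mm over their backs; the gripper's body (75 mm by 190 mm) begins 51 mm behind the grasp point.
Start: joints at [-69.781, 18.392, -4.016, 83.108, 1.295, 78.541, -3.26], TCP at [0.216, 0.613, 0.223] pointing down, gripper open.
Joint ranges: [-163.93, 163.93], [-17.29, 119.83], [-79.2, 71.16], [3.27, 140.29], [-89.18, 269.18], [5.43, 117.66], [-154.24, 154.24]. Speed limits (degrees/s): [147.25, 147.25, 180, 180, 180, 180, 180].

INTERFACE

Orientations are given as [roll, pitch, yaw] about the fixed x, y, z axes, in that order (R = Rz(yaw) Ry(pitch) Rx(roll)).
In Python, from cell import telemetry, cams, env gives the robot as it stands.
- The arm moves only by the tool arm_command, never from a script. Its argument "series" is text: rows parted by semicolons, each of 5 numbers parted by spaces: the shift along the tool's x, y, z in mm, then the turn about the tool's z in rad, then the closure in counts, from 0 (fully open) to 255 (shut). A call has 1 to 20 rows; each row shifts and turns the commanded pose from where the row before left it, along the tool's axes as they then stand; what a row does not reach is not made up. A row lasts 1/12 s, in which the tool goes at most 41.7 mm and 7.16 degrees, less where a joint would pass 70% of its speed; a pose out of reach is approached as far as the arm can. A call is refused whole if a number of a shift passes 41.7 or a number of a turn 0.125, either way. A call with a gripper value outside its range is refused whole. The fingers move at their own pace and stop on an object; "squeeze" is the grip in N (left out, the last holds). Time passes only in rows, so rows that do not move let the fingers close. It gives the time, the measured TCP pose, the force, the opening and the grip force at its end, in the units of the state.
- telemetry.get_obs(): the state, without advancing time (a new reading comes with each control period).
- cams.read_camera(name): name is "scene" or "top" or "wrist"; returns the picture (420x560x3 uint8, blue, green, red); there is no depth.
- cams.calibration(name): a dict with "K" (3x3 intrinsics, pixels), "origin" and "rotation" of the camera in the world; the wrist camera has in their place "hand_eye" (4x4, takes a point from camera to tool coordinates, whose origin is the TCP and whose axes are the flange's). Camera axes: x right, y down, z forward; pixel columns grow to the right and rows downward; lengths in m; the calibration is good to about 2 mm. A picture is of the moment at which its call begins: read the wrist's pose just before it. calibration takes no time and is no camera call.
- env.sign_off(): hands the job in; it is judged then, once.
The state is a dict: "time_s": time; "qpos": joint angles; "joint_velocities": joint speeds; "effort": joint torques, N m; "tool_pos": TCP position; "tool_rot": TCP orientation; "force": force on the tool from outside, world axes, zero at the start; "wrist_torque": the same for the moment, N m; "grip_width": finger opening in m; "grasp_force": force on a finger pad.
Only numpy, scipy, OpenCV 4.12 (cv2) and the standard library are available. Lean on these libraries where they do the work, as an engineer would, in place of code of your own. Each camera call takes 0.05 s, during which the arm holds its last target. There are 200 camera calls.

TASK

The firing logger cartridge is caught in the push-push slot of the kiln controller: push it in gently to release it and let it spring up before you draw it out. Then put it upright into the slot of the reader dock and push it down, without forcing it, until the dock's catch holds it, and let go. Leave the other things on the bench where they are.

Things in the scene. Friction and masses are not known exactly. Their poses are not given: they have to be found in the camera images.
- cartridge_mid (a point): Centre of the logger cartridge, an upright grey slab 50 mm wide (its x), 18 thick (its y), 110 tall (its z), 90 to 185 g, ribbed near the top. Foot 55 mm below; its edges cut back 2 mm. 6 to 32 mm above the foot both narrow edges are notched 7 mm: the catch's pawl enters there and holds a caught cartridge against pulling. Fits either way round. Starts caught in the controller, 50 mm of it showing.
- controller_slot (a point): Centre of the slot's mouth on top of the kiln controller's socket, a fixed grey block 110 (x) by 100 (y) mm, 100 tall; a part with display and three knobs, 80 mm tall (knobs 86), carries on 92 mm to its +y side. The slot goes straight down (-z), 52 mm along x, 20 mm along y (1 mm play each side of the cartridge), mouth bevelled 3 mm.
- dock_slot (a point): Centre of the slot's mouth on top of the reader dock, a plain white block fixed to the bench, 100 x 100 mm in plan, 100 mm tall, with a low rubber foot strip on two sides. The slot is made like the controller's: 52 mm along x, 20 mm along y, straight down, mouth bevelled by 3 mm.
- controller_catch (a joint): Travel (m) of the spring carriage under the cartridge in the controller: 0 out, 0.0145 caught, 0.021 hard stop. Spring 6 N (out) to 9 N (stop), upward, and on it a rubber pad that yields 1 mm per 6 N. From caught, pressing to the stop (about 8 mm of hand travel) releases it; as the hand eases it lifts the cartridge to 45 mm deep in the slot, free to be drawn out.
- dock_catch (a joint): The same in the dock: 0 out (start), 0.0145 caught, 0.021 stop. Its pad, met about 45 mm deep, is set up to 7 mm higher or lower each time, unseen. Pressed to the stop (spring 6 to 9 N, then 6 N more per mm) and eased, it comes back and holds, 53 to 67 mm deep; stopped over 1 mm short it springs out again; pressed once more it releases. Over 25 N damages the cartridge.
- controller: The kiln controller; origin on the bench under its slot, axes as the slot's.
- dock: The reader dock; origin on the bench under its slot, axes as the slot's.
- beaker: Bystander: clay-coloured beaker, 68 mm across, 85 mm tall; origin at its underside.
- jar: Bystander: amber jar with a white cap, 60 mm across, 75 mm tall; origin at its underside.
- bowl: Bystander: small cream bowl, 90 mm across, 40 mm tall; origin at its underside.
- paddle: Bystander: wooden spatula, 190 mm long, lying flat on the bench near the robot.

How it is judged:
By the outcome, as a careful person would: the job done as asked, in the order asked, and still so for the second after the job is handed in, with the robot touching nothing.
It also fails if it takes over 54 s, if anything falls off the work surface, if the arm or the gripper's body presses on something with over 40 N, if the wrist force passes 120 N, or if a joint passes its speed limit or range.

## Working session

There is one attempt and no reset: what is moved stays moved. The work goes in short steps, Python scripts to look and compute and a tool call to move; the robot and the scene stay as the last step left them, time stands still between calls to the robot, and variables do not carry over. Pictures are saved under pics/ and viewed, at most 10 in all, crops included, and the job is handed in when it is done.

Besides the shell and the picture viewer there is one more tool, called after "Request:" as name(argument=value, ...) on one line, values as JSON. arm_command: Moves the arm, as the interface text tells. Its arguments: {"type":"object","properties":{"series":{"type":"string"},"squeeze":{"type":"number"}},"required":["series"]}

```bash
mkdir -p pics; python3 - <<'E'
from cell import telemetry,cams
import cv2
o=telemetry.get_obs();print({k:o[k] for k in('time_s','tool_pos','tool_rot','force','grip_width')})
for n in('scene','top'):
    cv2.imwrite(f'pics/{n}0.png',cams.read_camera(n)); c=cams.calibration(n); print(n,c)
print(cams.calibration('wrist'))
E
```

```text
{'time_s': 0.0, 'tool_pos': array([0.21587662, 0.61251323, 0.2214746 ]), 'tool_rot': array([-1.79890982e+02,  5.57288439e-03,  1.60589694e+02]), 'force': array([0.2368264 , 0.2228111 , 0.03500867]), 'grip_width': 0.08688839326660475}
scene {'K': array([[389.91407259,   0.        , 279.70984225],
       [  0.        , 389.91407259, 207.88603992],
       [  0.        ,   0.        ,   1.        ]]), 'origin': array([1.18551616, 0.02996877, 0.61742605]), 'rotation': array([-131.61221313,    1.29063475,   90.89469397])}
top {'K': array([[543.0883981 ,   0.        , 279.60712823],
       [  0.        , 543.0883981 , 203.95595254],
       [  0.        ,   0.        ,   1.        ]]), 'origin': array([ 0.48054075, -0.02606586,  1.1443359 ]), 'rotation': array([-174.722269  ,    1.44210692,  -89.60607175])}
{'K': array([[323.06729786,   0.        , 281.00106106],
       [  0.        , 323.06729786, 207.09955563],
       [  0.        ,   0.        ,   1.        ]]), 'hand_eye': array([[ 5.92553920e-04, -9.70150833e-01, -2.42501568e-01,
         6.66113632e-02],
       [ 9.99999807e-01,  5.29928592e-04,  3.23474777e-04,
         1.72409892e-03],
       [-1.85310810e-04, -2.42501713e-01,  9.70150960e-01,
        -1.62724386e-01],
       [ 0.00000000e+00,  0.00000000e+00,  0.00000000e+00,
         1.00000000e+00]])}
```

View pics/scene0.png

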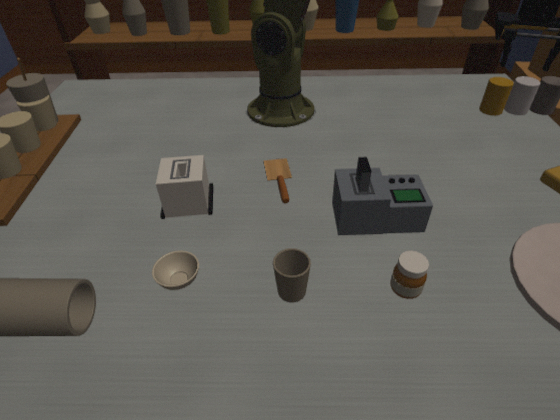

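View pics/top0.png

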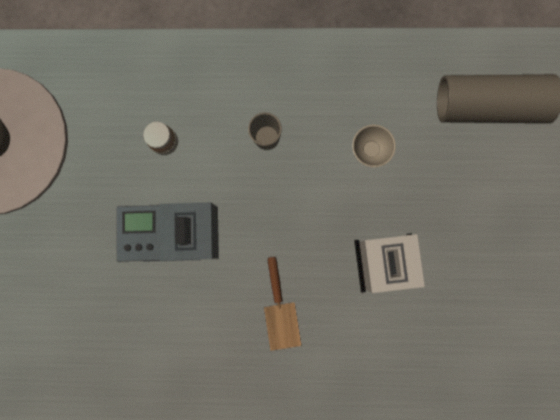

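The scene view shows the dock at about (185,180) and the controller with its cartridge at about (363,185). In the top view the controller slot is near (185,231) and the dock slot near (394,263). Next I'll measure both from enlarged crops.

```bash
cat > h.py <<'E'
import numpy as np,cv2
from scipy.spatial.transform import Rotation as R
from cell import telemetry,cams
def campose(n,o=None):
    c=cams.calibration(n)
    if n!='wrist': return c['K'],np.array(c['origin']),R.from_euler('xyz',c['rotation'],degrees=True).as_matrix()
    T=R.from_euler('xyz',o['tool_rot'],degrees=True).as_matrix();H=c['hand_eye']
    return c['K'],T@H[:3,3]+o['tool_pos'],T@H[:3,:3]
def ray(n,px,z,o=None):
    K,p,M=campose(n,o); px=np.atleast_2d(px).astype(float)
    d=(M@np.linalg.inv(K)@np.c_[px,np.ones(len(px))].T).T
    return p+d*((z-p[2])/d[:,2])[:,None]
def proj(n,P,o=None):
    K,p,M=campose(n,o); q=(K@(M.T@(np.atleast_2d(P)-p).T)).T
    return q[:,:2]/q[:,2:]
def rect(n,cnt,z,o=None):
    P=ray(n,cnt.reshape(-1,2),z,o)[:,:2]
    (c,s,a)=cv2.minAreaRect((P*1000).astype(np.float32)); return np.round(c,1),np.round(s,1),round(a,1)
E
python3 - <<'E'
from h import *
im=cv2.imread('pics/top0.png');g=cv2.cvtColor(im,cv2.COLOR_BGR2GRAY)
print(im[263,372],im[263,394],im[263,386],im[231,205],im[231,185],im[255,190],im[300,200])
m=(im.min(2)>110).astype(np.uint8)
for c in cv2.findContours(m,cv2.RETR_LIST,cv2.CHAIN_APPROX_NONE)[0]:
    if cv2.contourArea(c)>100: print('w',cv2.boundingRect(c),rect('top',c,.1))
a=cv2.resize(im[195:270,110:225],None,fx=6,fy=6,interpolation=cv2.INTER_CUBIC)[:,:345+345]
b=cv2.resize(im[225:300,350:435],None,fx=6,fy=6,interpolation=cv2.INTER_CUBIC)
out=np.hstack([a[:,300:],b[:,:410]]);out=cv2.convertScaleAbs(out,alpha=1.8)
cv2.imwrite('pics/crop.png',out);print(out.shape)
E
```

```text
[140 156 167] [51 54 56] [ 99 110 114] [87 89 84] [38 36 40] [84 88 83] [104 113 115]
w (0, 299, 57, 36) (array([357.3, 482.1]), array([ 66.8, 108.5]), 3.1)
w (380, 242, 29, 43) (array([ 464.9, -218.2]), array([77.3, 45.8]), 7.0)
w (0, 237, 92, 23) (array([489.1, 454.3]), array([ 42.5, 178.3]), 0.4)
w (365, 234, 60, 60) (array([ 464.6, -219. ]), array([103.9, 102.4]), 7.2)
w (133, 179, 66, 24) (array([598.8, 224.3]), array([127.2,  44.2]), 83.6)
w (365, 143, 14, 13) (array([ 686.4, -177.8]), array([24.4, 23.3]), 33.0)
w (128, 112, 28, 11) (array([747.9, 274.8]), array([53.9, 18.5]), 87.1)
w (126, 93, 22, 10) (array([787.1, 285.4]), array([41.4, 17.5]), 84.2)
w (95, 56, 50, 31) (array([845.4, 321. ]), array([88.4, 61.2]), 60.6)
w (0, 30, 280, 182) (array([758.6, 280.4]), array([366.8, 555.2]), 3.1)
w (290, 29, 68, 27) (array([899.7, -84.4]), array([ 52.7, 132.9]), 1.4)
(450, 800, 3)
```

View pics/crop.png

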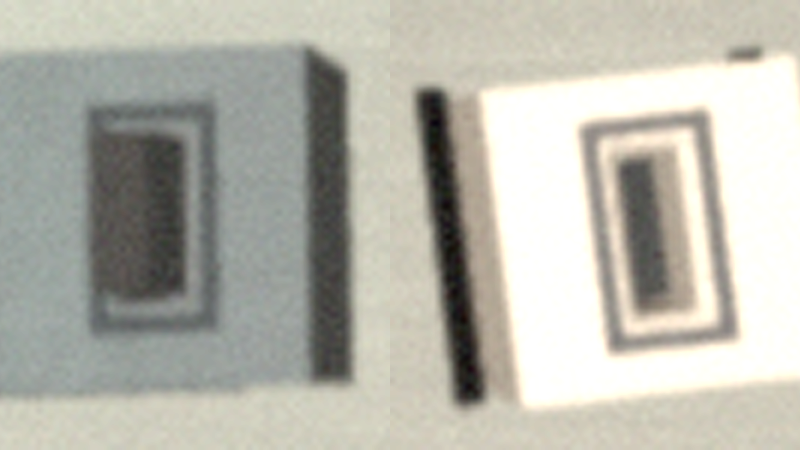

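The crop shows the controller slot frame with corners at about (90,105)–(215,330), and the dock slot frame tilted by roughly 7°. I'll convert these to poses and compute the first move.

```bash
cat >> h.py <<'E'
def delta(o,xyz,yaw):
    T=R.from_euler('xyz',o['tool_rot'],degrees=True).as_matrix()
    d=T.T@(np.array(xyz)-o['tool_pos'])*1000
    t=-np.deg2rad((yaw-o['tool_rot'][2]+90)%180-90)
    return np.round(d,1),round(t,4)
E
python3 - <<'E'
from h import *
f=lambda q:np.array(q,float)/6
a=f([[90,105],[215,105],[215,330],[95,330]])+[160,195]
b=f([[580,126],[707,110],[738,337],[612,352]])+[350-390/6,225]
for q in(a,b):
    P=ray('top',q,.1)*1000; print(P.mean(0).round(1),rect('top',q,.1), np.degrees(np.arctan2(*((P[0]+P[1]-P[2]-P[3])[:2][::-1]))))
P=ray('top',a,.1).mean(0);o=telemetry.get_obs();print(delta(o,[P[0],P[1],.25],1))
E
```

```text
[523.2 182.1 100. ] (array([523.2, 182.6]), array([73. , 40.5]), 1.2) 1.9503623282236702
[ 464.1 -219.2  100. ] (array([ 464.1, -219.4]), array([72. , 40.6]), 7.5) 7.2237459180783805
(array([-432.9, -303.9,  -27.8]), np.float64(-0.3562))
```

Request:
arm_command(series="0 0 -10 -0.119 0;0 0 -10 -0.119 0;0 0 -8 -0.118 0;-21 -30 0 0 0;-21 -30 0 0 0;-21 -30 0 0 0;-21 -30 0 0 0;-21 -30 0 0 0;-21 -30 0 0 0;-21 -30 0 0 0;-21 -30 0 0 0;-21 -30 0 0 0;-21 -30 0 0 0;-21 -30 0 0 0;-21 -30 0 0 0;0 0 0 0 0;0 0 0 0 0")

```text
time_s: 1.52
tool_pos: [0.4755, 0.2547, 0.2502]
tool_rot: [-180.0, -0.0, -179.3]
force: [0.5, 0.8, -0.4]
grip_width: 0.087
grasp_force: 0.0
```

```bash
python3 - <<'E'
from h import *
o=telemetry.get_obs();im=cams.read_camera('wrist');cv2.imwrite('pics/w1.png',im)
np.save('o1.npy',o,allow_pickle=True)
print(o['tool_pos'],o['tool_rot'],delta(o,[.5232,.1823,.25],1.5))
print(proj('wrist',[[.5232,.1823,.1],[.5232,.1823,.15]],o))
E
```

```text
[0.47549524 0.25470878 0.25024301] [-1.79966445e+02 -1.77137389e-02 -1.79347913e+02] (array([-46.9, -72.9,   0.3]), np.float64(-0.0148))
[[207.92732588 239.85699287]
 [195.36562897 259.33749786]]
```

View pics/w1.png

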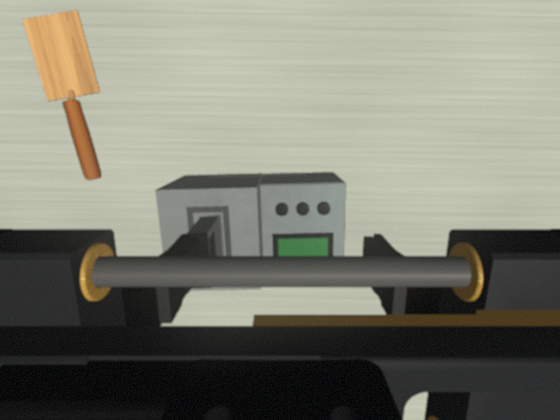

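The wrist view shows the controller slot at about (208,225), partly hidden behind the left finger, and the spatula at the upper left. I'll shift the tool in +x for a clear look.

Request:
arm_command(series="-29 -15 0 -0.015 0;-29 -15 0 0 0;-29 -15 0 0 0;-29 -14 0 0 0;-29 -14 0 0 0;0 0 0 0 0;0 0 0 0 0;0 0 0 0 0")

```text
time_s: 2.23
tool_pos: [0.62, 0.191, 0.2498]
tool_rot: [179.9, -0.1, -178.0]
force: [-0.5, 0.2, -0.2]
grip_width: 0.087
grasp_force: 0.0
```

```bash
python3 - <<'E'
from h import *
o=telemetry.get_obs();im=cams.read_camera('wrist')
np.save('o2.npy',o,allow_pickle=True);cv2.imwrite('pics/w2r.png',im)
print(o['tool_pos'],o['tool_rot'])
p=proj('wrist',[[.5232,.1823,.1],[.5232,.1823,.15]],o);print(p)
x,y=p[0].astype(int);x0,y0=max(0,x-75),max(0,y-65)
print(x0,y0);c=im[y0:y0+120,x0:x0+160];cv2.imwrite('pics/w2.png',cv2.resize(c,None,fx=5,fy=5,interpolation=cv2.INTER_CUBIC))
E
```

```text
[0.62001989 0.19099719 0.24982977] [ 1.79945031e+02 -1.11868350e-01 -1.78002647e+02]
[[272.93657461  91.60642915]
 [271.44117435  84.66710206]]
197 26
```

View pics/w2.png

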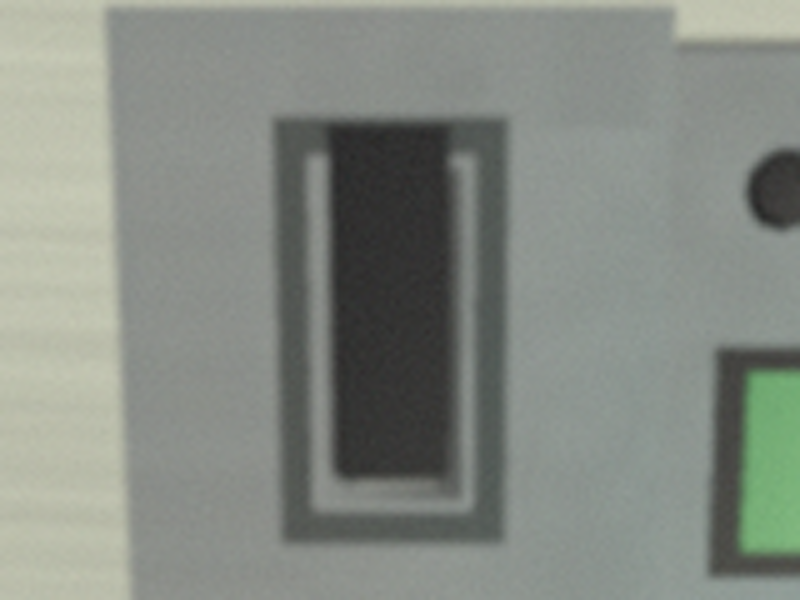

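The frame is clear, with corners at about (275,118), (508,118), (503,543) and (283,543) in the crop. The cartridge's top face spans columns 330 to 450.

```bash
python3 - <<'E'
from h import *
o=np.load('o2.npy',allow_pickle=True).item()
f=lambda q:np.array(q,float)/5+[197,26]
a=f([[275,118],[508,118],[503,543],[283,543]])
P=ray('wrist',a,.1,o)*1000;print(P.round(1),rect('wrist',a,.1,o))
print('side edges',[(ray('wrist',f(q),.1,o)*1000).round(1)[:,:2].tolist() for q in([[107,10],[130,590]],[[330,120],[335,478]],[[450,120],[448,478]])])
print('cart top z=.15',(ray('wrist',f([[330,123],[450,123],[335,470],[446,470]]),.15,o)*1000).round(1)[:,:2].tolist())
print(delta(telemetry.get_obs(),[.522,.182,.25],1.5))
E
```

```text
[[488.5 162.6 100. ]
 [487.  204.1 100. ]
 [560.8 206.7 100. ]
 [562.3 165.2 100. ]] (array([524.7, 184.6]), array([73.8, 41.6]), 2.0)
side edges [[[472.2, 133.0], [572.0, 136.2]], [[488.5, 172.4], [550.0, 174.7]], [[487.7, 193.8], [549.3, 195.9]]]
cart top z=.15 [[499.4, 175.3], [498.8, 193.2], [549.5, 177.2], [548.9, 194.6]]
(array([98.1, -5.8,  0.4]), np.float64(0.0094))
```

Request:
arm_command(series="32 -1 0 0 0;32 -1 0 0 0;32 -1 0 0 0;0 0 0 0 0;0 0 25 0 0;0 0 25 0 0;0 0 25 0 0;0 0 25 0 0;0 0 20 0 0;0 0 10 0 0;0 0 0 0 0;0 0 0 0 0;0 0 0 0 0")

```text
time_s: 3.37
tool_pos: [0.5263, 0.1835, 0.1223]
tool_rot: [179.9, 0.1, -178.1]
force: [-0.5, -0.0, -0.0]
grip_width: 0.0868
grasp_force: 0.0
```

Request:
arm_command(series="2 1 2 0 0;0 0 0 0 0;0 0 0 0 120;0 0 0 0 200;0 0 0 0 255;0 0 0 0 255;0 0 0 0 255;0 0 0 0 255;0 0 0 0 255;0 0 0 0 255;0 0 0 0 255;0 0 0 0 255", squeeze=40)

```text
time_s: 4.37
tool_pos: [0.5234, 0.1835, 0.1185]
tool_rot: [180.0, 0.0, -178.2]
force: [0.8, -0.6, 0.1]
grip_width: 0.0283
grasp_force: 0.0
```

Request:
arm_command(series="0 0 0 0 255;0 0 0 0 255;0 0 0 0 255;0 0 0 0 255;0 0 0 0 255;0 0 0 0 255")

```text
time_s: 4.87
tool_pos: [0.5234, 0.1835, 0.1186]
tool_rot: [-180.0, 0.0, -178.2]
force: [0.2, 0.1, -0.1]
grip_width: 0.0175
grasp_force: 39.9
```

Request:
arm_command(series="0 0 1 0 255;0 0 1 0 255;0 0 1 0 255;0 0 1 0 255;0 0 1 0 255;0 0 0 0 255;0 0 0 0 255")

```text
time_s: 5.45
tool_pos: [0.5237, 0.1835, 0.1147]
tool_rot: [180.0, 0.0, -178.2]
force: [-1.1, -1.1, 7.9]
grip_width: 0.0178
grasp_force: 39.9
```

Request:
arm_command(series="0 0 1 0 255;0 0 1 0 255;0 0 0.5 0 255;0 0 0 0 255;0 0 0 0 255")

```text
time_s: 5.87
tool_pos: [0.5237, 0.1835, 0.1124]
tool_rot: [180.0, 0.0, -178.2]
force: [-1.4, -2.2, 7.3]
grip_width: 0.018
grasp_force: 39.9
```

Request:
arm_command(series="0 0 1 0 255;0 0 0.5 0 255;0 0 0 0 255;0 0 0 0 255")

```text
time_s: 6.2
tool_pos: [0.5237, 0.1835, 0.111]
tool_rot: [180.0, 0.0, -178.2]
force: [-2.7, -1.4, 8.5]
grip_width: 0.0175
grasp_force: 39.9
```

Request:
arm_command(series="0 0 0.7 0 255;0 0 0 0 255;0 0 0 0 255")

```text
time_s: 6.45
tool_pos: [0.5237, 0.1834, 0.1103]
tool_rot: [180.0, 0.0, -178.2]
force: [-2.3, -1.7, 8.7]
grip_width: 0.0177
grasp_force: 39.9
```

Request:
arm_command(series="0 0 0.7 0 255;0 0 0 0 255;0 0 0 0 255")

```text
time_s: 6.7
tool_pos: [0.5238, 0.1835, 0.1099]
tool_rot: [180.0, 0.0, -178.2]
force: [-2.9, -2.2, 10.1]
grip_width: 0.0178
grasp_force: 39.9
```

Request:
arm_command(series="0 0 0.5 0 255;0 0 0 0 255;0 0 0 0 255")

```text
time_s: 6.95
tool_pos: [0.5239, 0.1835, 0.1097]
tool_rot: [180.0, 0.1, -178.2]
force: [-3.5, -1.1, 11.7]
grip_width: 0.018
grasp_force: 39.9
```

Request:
arm_command(series="0 0 0.5 0 255;0 0 0 0 255;0 0 -1 0 255;0 0 -1.5 0 255;0 0 -1.5 0 255;0 0 -1.5 0 255;0 0 -1.5 0 255;0 0 -1.5 0 255;0 0 -1.5 0 255;0 0 -1.5 0 255;0 0 -1.5 0 255;0 0 0 0 255")

```text
time_s: 7.95
tool_pos: [0.5237, 0.1835, 0.1214]
tool_rot: [180.0, 0.0, -178.2]
force: [-2.4, -1.6, 7.0]
grip_width: 0.018
grasp_force: 39.9
```

It's released: the spring still pushes up even above the caught height. I'll keep easing up.

Request:
arm_command(series="0 0 -1.5 0 255;0 0 -1.5 0 255;0 0 -1.5 0 255;0 0 -1.5 0 255;0 0 -1.5 0 255;0 0 -1.5 0 255;0 0 -1.5 0 255;0 0 -1.5 0 255;0 0 -1.5 0 255;0 0 0 0 255;0 0 0 0 255;0 0 0 0 255")

```text
time_s: 8.95
tool_pos: [0.5231, 0.1836, 0.133]
tool_rot: [-180.0, -0.0, -178.1]
force: [0.0, -0.1, -1.1]
grip_width: 0.0178
grasp_force: 39.9
```

The cartridge is free and carries only its own weight, about 1.1 N. I'll lift it out and go to the look position at the dock.

Request:
arm_command(series="0 0 -8 0 255;0 0 -15 0 255;0 0 -20 0 255;0 0 -25 0 255;0 0 -25 0 255;0 0 -24 0 255;0 0 0 -0.094 255;1 -25 0 0 255;1 -32 0 0 255;1 -32 0 0 255;1 -32 0 0 255;1 -32 0 0 255;1 -32 0 0 255;1 -32 0 0 255;1 -32 0 0 255;1 -32 0 0 255;1 -32 0 0 255;1 -32 0 0 255;0 -28 0 0 255;0 -18 0 0 255")

```text
time_s: 10.62
tool_pos: [0.5612, -0.2095, 0.2512]
tool_rot: [-179.9, 0.0, -173.0]
force: [0.5, 0.8, -0.9]
grip_width: 0.0174
grasp_force: 39.9
```

Request:
arm_command(series="0 0 0 0 255;0 0 0 0 255;0 0 0 0 255")

```text
time_s: 10.87
tool_pos: [0.5619, -0.2044, 0.2507]
tool_rot: [179.9, 0.0, -172.7]
force: [-0.1, 0.3, -0.8]
grip_width: 0.0178
grasp_force: 39.9
```

```bash
python3 - <<'E'
from h import *
o=telemetry.get_obs();im=cams.read_camera('wrist')
np.save('o3.npy',o,allow_pickle=True);cv2.imwrite('pics/w3r.png',im)
print(o['tool_pos'],o['tool_rot'],o['force'],o['grip_width'])
p=proj('wrist',[[.465,-.2175,.1]],o);print(p)
x,y=p[0].astype(int);x0,y0=max(0,x-75),max(0,y-65)
print(x0,y0);c=im[y0:y0+120,x0:x0+160];cv2.imwrite('pics/w3.png',cv2.resize(c,None,fx=5,fy=5,interpolation=cv2.INTER_CUBIC))
E
```

```text
[ 0.56191576 -0.20442095  0.25068449] [ 1.79930294e+02  7.76937020e-03 -1.72705526e+02] [-0.06783907  0.33877604 -0.76436531] 0.01779425533897442
[[277.97511801  90.27552166]]
202 25
```

View pics/w3.png

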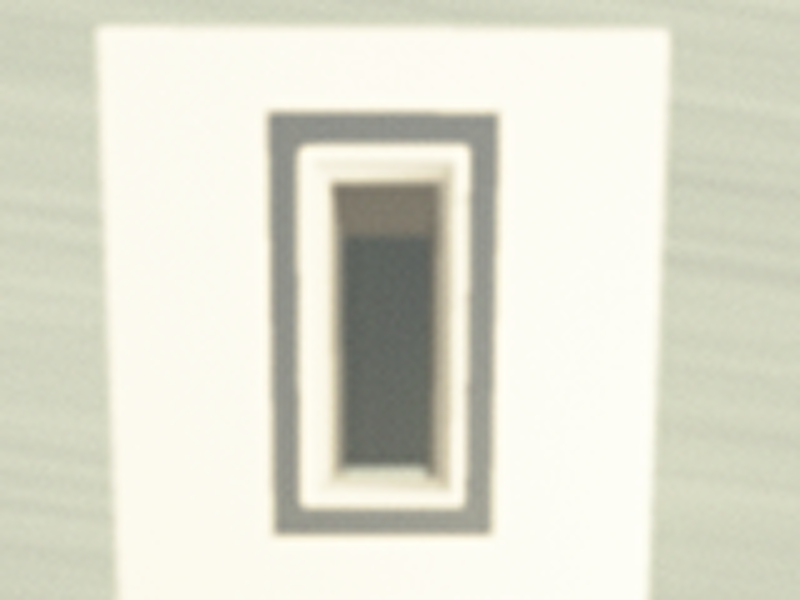

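View pics/w3r.png

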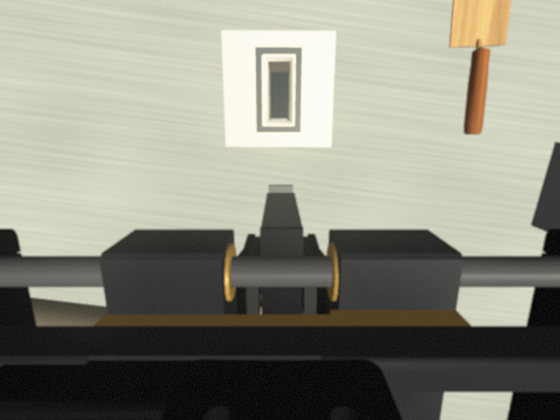

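The dock frame corners are at about (267,114), (498,114), (491,534) and (275,534) in the crop. In the full picture the cartridge hangs straight between the pads, with its foot at (268–294,185).

```bash
python3 - <<'E'
from h import *
o=np.load('o3.npy',allow_pickle=True).item()
a=np.array([[267,114],[498,114],[491,534],[275,534]])/5+[202,25]
P=ray('wrist',a,.1,o)*1000
c,s,an=rect('wrist',a,.1,o);print(P.round(1).tolist(),c,s,an)
o2=np.load('o2.npy',allow_pickle=True).item()
# bias of wrist measure, tool frame (controller: tool at 523.3,183.6 when measured slot at 524.7,184.6)
T=lambda o:R.from_euler('xyz',o['tool_rot'],degrees=True).as_matrix()
b=T(o)@(T(o2).T@np.array([1.4,1.05,0]));print('bias',b)
t=(np.array([*c,0])-b)/1000;print('target',t)
print(delta(telemetry.get_obs(),[t[0],t[1],.25],an))
im=cv2.imread('pics/w3r.png');cv2.imwrite('pics/w3f.png',cv2.resize(im[170:240,240:320],None,fx=8,fy=8,interpolation=cv2.INTER_CUBIC))
E
```

```text
[[432.1, -241.9, 100.0], [426.9, -201.1, 100.0], [499.1, -192.0, 100.0], [504.3, -232.5, 100.0]] [ 465.6 -216.9] [72.8 41.1] 7.3
bias [1.29708144 1.17476344 0.0032553 ]
target [ 4.64302919e-01 -2.18074763e-01 -3.25530369e-06]
(array([98.7, -1.5,  0.6]), np.float64(0.0009))
```

View pics/w3f.png

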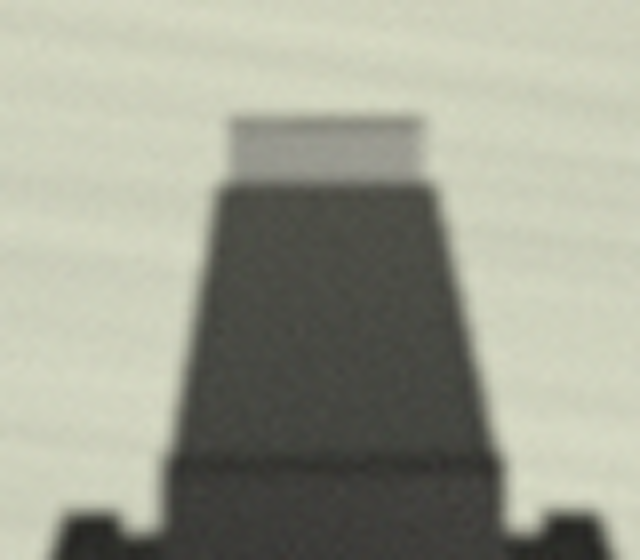

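Request:
arm_command(series="20 -1 0 0 255;30 -1 0 0 255;30 0 0 0 255;18.5 0 0 0 255;0 0 0 0 255;0 0 20 0 255;0 0 20 0 255;0 0 15 0 255;0 0 0 0 255;0 0 0 0 255;0 0 0 0 255")

```text
time_s: 11.83
tool_pos: [0.4653, -0.2196, 0.1967]
tool_rot: [-180.0, 0.1, -172.7]
force: [-0.2, -0.2, -1.0]
grip_width: 0.0175
grasp_force: 39.9
```

Request:
arm_command(series="0.9 0.8 0 0 255;0 0 4 0 255;0 0 4 0 255;0 0 3 0 255;0 0 3 0 255;0 0 2 0 255;0 0 2 0 255;0 0 2 0 255;0 0 0 0 255;0 0 0 0 255")

```text
time_s: 12.67
tool_pos: [0.4634, -0.2194, 0.1756]
tool_rot: [180.0, 0.0, -172.8]
force: [0.7, 0.6, -0.4]
grip_width: 0.0178
grasp_force: 39.9
```

Request:
arm_command(series="0 0 1.5 0 255;0 0 1.5 0 255;0 0 1.5 0 255;0 0 1.5 0 255;0 0 1.5 0 255;0 0 0 0 255")

```text
time_s: 13.17
tool_pos: [0.4633, -0.2193, 0.1678]
tool_rot: [180.0, 0.0, -172.8]
force: [0.7, 0.3, -1.0]
grip_width: 0.0176
grasp_force: 39.9
```

It's in the slot without contact. On down.

Request:
arm_command(series="0 0 2 0 255;0 0 2 0 255;0 0 2 0 255;0 0 2 0 255;0 0 2 0 255;0 0 2 0 255;0 0 2 0 255;0 0 2 0 255;0 0 2 0 255;0 0 2 0 255;0 0 2 0 255;0 0 0 0 255")

```text
time_s: 14.17
tool_pos: [0.4632, -0.2194, 0.1457]
tool_rot: [180.0, -0.0, -172.8]
force: [0.9, 0.0, -1.4]
grip_width: 0.0177
grasp_force: 39.9
```

Request:
arm_command(series="0 0 1.5 0 255;0 0 1.5 0 255;0 0 1.5 0 255;0 0 1.5 0 255;0 0 0 0 255;0 0 0 0 255")

```text
time_s: 14.67
tool_pos: [0.4633, -0.2193, 0.14]
tool_rot: [180.0, 0.0, -172.8]
force: [1.0, -0.4, -1.9]
grip_width: 0.0177
grasp_force: 39.9
```

Request:
arm_command(series="0 0 1 0 255;0 0 1 0 255;0 0 1 0 255;0 0 0 0 255;0 0 0 0 255")

```text
time_s: 15.08
tool_pos: [0.4633, -0.2194, 0.137]
tool_rot: [180.0, 0.0, -172.8]
force: [1.8, -0.5, -1.4]
grip_width: 0.0172
grasp_force: 39.9
```

Request:
arm_command(series="0 0 1 0 255;0 0 1 0 255;0 0 1 0 255;0 0 0 0 255;0 0 0 0 255")

```text
time_s: 15.5
tool_pos: [0.4633, -0.2194, 0.134]
tool_rot: [180.0, 0.0, -172.8]
force: [2.0, 0.1, -2.2]
grip_width: 0.0178
grasp_force: 39.9
```

Request:
arm_command(series="0 0 1 0 255;0 0 1 0 255;0 0 1 0 255;0 0 0 0 255;0 0 0 0 255")

```text
time_s: 15.92
tool_pos: [0.4634, -0.2195, 0.1316]
tool_rot: [180.0, 0.0, -172.8]
force: [0.7, 1.2, 4.0]
grip_width: 0.0175
grasp_force: 39.9
```

Pad met near z=0.1325, so the stop should be near 0.110.

Request:
arm_command(series="0 0 1.2 0 255;0 0 1.2 0 255;0 0 1.2 0 255;0 0 1.2 0 255;0 0 1.2 0 255;0 0 1.2 0 255;0 0 1.2 0 255;0 0 1.2 0 255;0 0 1.2 0 255;0 0 1.2 0 255;0 0 0 0 255;0 0 0 0 255")

```text
time_s: 16.92
tool_pos: [0.4635, -0.2195, 0.1197]
tool_rot: [180.0, 0.0, -172.8]
force: [1.2, 1.1, 6.4]
grip_width: 0.0177
grasp_force: 39.9
```

Request:
arm_command(series="0 0 1 0 255;0 0 1 0 255;0 0 1 0 255;0 0 1 0 255;0 0 1 0 255;0 0 0 0 255;0 0 0 0 255")

```text
time_s: 17.5
tool_pos: [0.4635, -0.2196, 0.1148]
tool_rot: [180.0, 0.0, -172.8]
force: [-0.6, 1.2, 7.1]
grip_width: 0.0177
grasp_force: 39.9
```

Request:
arm_command(series="0 0 1 0 255;0 0 1 0 255;0 0 1 0 255;0 0 0 0 255;0 0 0 0 255")

```text
time_s: 17.92
tool_pos: [0.4635, -0.2195, 0.1119]
tool_rot: [180.0, 0.0, -172.8]
force: [-0.4, 1.6, 7.5]
grip_width: 0.0178
grasp_force: 39.9
```

Request:
arm_command(series="0 0 0.7 0 255;0 0 0 0 255;0 0 0 0 255")

```text
time_s: 18.17
tool_pos: [0.4635, -0.2195, 0.1112]
tool_rot: [180.0, 0.0, -172.8]
force: [-1.0, 1.8, 7.4]
grip_width: 0.0178
grasp_force: 39.9
```

Request:
arm_command(series="0 0 0.7 0 255;0 0 0 0 255;0 0 0 0 255")

```text
time_s: 18.42
tool_pos: [0.4635, -0.2196, 0.1107]
tool_rot: [180.0, 0.0, -172.8]
force: [-0.5, 0.5, 9.1]
grip_width: 0.0173
grasp_force: 39.9
```

Rising: at the stop soon.

Request:
arm_command(series="0 0 0.7 0 255;0 0 0 0 255;0 0 0 0 255")

```text
time_s: 18.67
tool_pos: [0.4636, -0.2196, 0.1104]
tool_rot: [180.0, 0.1, -172.8]
force: [-0.1, 1.2, 11.3]
grip_width: 0.018
grasp_force: 39.9
```

Request:
arm_command(series="0 0 0.6 0 255;0 0 0 0 255;0 0 0 0 255")

```text
time_s: 18.92
tool_pos: [0.4637, -0.2196, 0.1101]
tool_rot: [180.0, 0.1, -172.8]
force: [-1.6, 1.2, 12.2]
grip_width: 0.0179
grasp_force: 39.9
```

Request:
arm_command(series="0 0 0.4 0 255;0 0 0 0 255;0 0 -1 0 255;0 0 -1 0 255;0 0 -1 0 255;0 0 -1 0 255;0 0 -1 0 255;0 0 -1 0 255;0 0 -1 0 255;0 0 -1 0 255;0 0 0 0 255;0 0 0 0 255")

```text
time_s: 19.92
tool_pos: [0.4635, -0.2195, 0.1168]
tool_rot: [180.0, 0.0, -172.8]
force: [0.2, 0.5, 7.4]
grip_width: 0.0181
grasp_force: 39.9
```

Request:
arm_command(series="0 0 -1 0 255;0 0 0 0 255;0 0 0 0 255")

```text
time_s: 20.17
tool_pos: [0.4635, -0.2195, 0.1176]
tool_rot: [-180.0, 0.0, -172.8]
force: [0.7, 0.8, 5.7]
grip_width: 0.0175
grasp_force: 39.9
```

Request:
arm_command(series="0 0 -1 0 255;0 0 0 0 255;0 0 0 0 255")

```text
time_s: 20.42
tool_pos: [0.4634, -0.2195, 0.1182]
tool_rot: [-180.0, 0.0, -172.8]
force: [1.0, 0.4, 4.9]
grip_width: 0.0179
grasp_force: 39.9
```

Request:
arm_command(series="0 0 -0.5 0 255;0 0 0 0 255;0 0 0 0 255")

```text
time_s: 20.67
tool_pos: [0.4634, -0.2194, 0.1185]
tool_rot: [-180.0, 0.0, -172.8]
force: [2.2, 0.1, 3.3]
grip_width: 0.0179
grasp_force: 39.9
```

The force drops while the position barely moves, so the catch is holding. One small ease more, then open.

Request:
arm_command(series="0 0 -1 0 255;0 0 0 0 255;0 0 0 0 255;0 0 -0.5 0 255;0 0 0 0 255;0 0 0 0 255")

```text
time_s: 21.17
tool_pos: [0.4633, -0.2192, 0.1198]
tool_rot: [180.0, 0.0, -172.8]
force: [3.9, 0.7, -3.0]
grip_width: 0.0181
grasp_force: 39.9
```

Request:
arm_command(series="0 0 0.5 0 255;0 0 0 0 255;0 0 0 0 0;0 0 0 0 0;0 0 0 0 0;0 0 0 0 0;0 0 0 0 0;0 0 0 0 0;0 0 0 0 0;0 0 0 0 0;0 0 0 0 0;0 0 0 0 0;0 0 0 0 0;0 0 0 0 0;0 0 0 0 0")

```text
time_s: 22.42
tool_pos: [0.4633, -0.2194, 0.1195]
tool_rot: [180.0, 0.0, -172.8]
force: [-0.1, -0.1, -0.2]
grip_width: 0.0859
grasp_force: 0.0
```

Request:
arm_command(series="0 0 -5 0 0;0 0 -15 0 0;0 0 -25 0 0;0 0 -25 0 0;0 0 -25 0 0;0 0 -25 0 0;-30 0 0 0 0;-30 0 0 0 0;-30 0 0 0 0;-30 0 0 0 0;0 0 0 0 0;0 0 0 0 0;0 0 0 0 0")

```text
time_s: 23.5
tool_pos: [0.5816, -0.2049, 0.2394]
tool_rot: [-180.0, -0.1, -172.8]
force: [-0.1, -1.0, -0.9]
grip_width: 0.0868
grasp_force: 0.0
```

```bash
python3 - <<'E'
from h import *
im=cams.read_camera('wrist');s=cams.read_camera('scene')
a=cv2.resize(im[0:180,160:400],(800,600))[:, :400+200]
cv2.imwrite('pics/end.png',np.hstack([cv2.resize(im[0:210,140:420],(400,300)),cv2.resize(s[120:300,130:370],(400,300))]))
E
```

```text
(no output)
```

View pics/end.png

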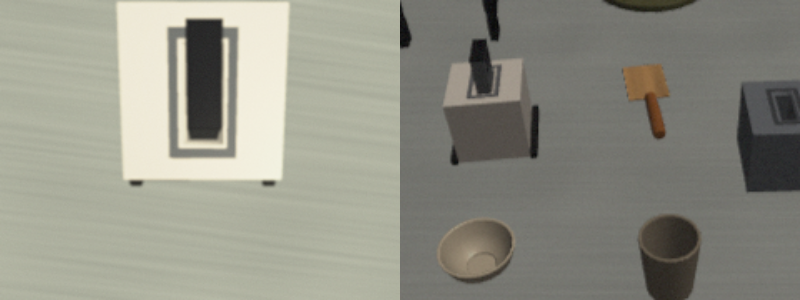

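The left half, from the wrist camera, shows the cartridge upright in the dock slot at about (205,80). The right half shows the controller slot empty at about (785,105), with the spatula, bowl and beaker in view in their places. The pull test showed the catch holding, so I'll hand the job in.

```bash
python3 -c "
from cell import env
print(env.sign_off())"
```

```text
the job is handed in; nothing more can be done
None
```

The cartridge was released from the controller and drawn out after it sprang up, then pressed into the reader dock until the catch held it against a light pull (about 3 N). I then let go, backed the arm clear and handed the job in at about 23.6 s; the highest push reading was about 12 N.

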